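Feed the board rack past the drop gate into the test bay

TASK

Push the rack of circuit boards along its chute, past the drop gate, until it is fully home against the end stop, and leave the gate shut behind it. The gate springs shut, so hold it down with one fingertip on its long rail all the while the other fingertip pushes the rack through: the gate must neither be rammed by the rack nor close on it. Only push, do not lift the rack, and leave everything else on the bench where it is.

Things in the scene. Friction and masses are not known exactly. Their poses are not given: they have to be found in the camera images.
- chute: Fixed aluminium chute on legs, open above. Origin: on the bench under the middle of the gate's slot; z up, +y the way the rack travels, +x the side of the rail and hinge. Channel: y = -240 to 155 mm, floor top z = 66, 64 mm wide inside (66 past the gate), walls 4 mm thick, tops only at z = 78. Slot: y = -7 to 7. Place and yaw vary.
- stop (a point): Where the chute floor meets the near face of the end stop, an upright plate across the chute, 30 mm high: x = 0, y = 155, z = 66 mm in the chute's frame. The rack is home when its far end plate is against it, its origin then at y = 100 mm in the chute's frame.
- hinge (a point): Point of the gate's hinge line, level with the blade: x = 150, y = 0, z = 96 mm in the chute's frame; the line is parallel to the chute's y. Its two posts stand at x = 150, y = -224 and 84 mm, 104 mm tall.
- blade (a point): Middle of the top edge of the gate's blade, a steel plate 4 mm thick across the chute at y = 0, from the rail to x = -28 mm in the chute's frame. Shut, its top is 22 mm above the chute floor and blocks the rack; open, it sinks below the floor and leaves the way free for rack and fingers. It is one piece with the rail.
- rack: Loose black plastic rack in the chute before the gate, holding seven green circuit boards on edge; about 0.3 kg (varies). 60 mm wide (x), 110 mm long (y), 45 mm tall; flat solid end plates, 60 mm wide, close both ends over nearly the full height. Origin: centre of its underside; its y is along the chute's y.
- gate (a joint): Hinge angle of the drop gate, rad: 0 shut (blade up across the chute), grows as its rail is pressed down, hard stop at 0.32. The rack passes clear of the blade above 0.19; 0.22 to 0.30 is a good hold. A spring shuts it: pressing the rail takes about 4 N to start and 7 N at 0.26.
- rail (a point): Middle of the top of the press rail, a steel strip 36 mm wide along the chute, from y = -215 to 75 mm in the chute's frame (x = 46 to 82 when shut). One piece with the gate; pressed anywhere along it, the gate opens equally. Its top is at z = 106 mm shut; at 0.26 rad it is 22 mm lower, 18 mm above the chute floor, leaning down towards the chute.
- empty_rack: a bystander, to be left alone: empty black rack like the loaded one (60 x 110 x 45 mm) on the bench beside the chute, -x side. Origin: centre of underside.
- tip_tin: a bystander, to be left alone: round steel tin, 56 mm across, 30 mm tall, with brass filling, on the bench beside the chute, -x side. Origin: centre of underside.
- flux_jar: a bystander, to be left alone: amber glass jar with black cap, 42 mm across, 50 mm tall, beyond the hinge. Origin: centre of underside.
- spool: a bystander, to be left alone: grey spool, 60 mm across, 40 mm tall, beyond the hinge. Origin: centre of underside.
- multimeter: a bystander, to be left alone: grey hand multimeter, 90 x 170 x 45 mm, lying at the right. Origin: centre of underside.
- phone: a bystander, to be left alone: flat phone, 75 x 155 x 9 mm, lying at the left. Origin: centre of underside.
- screwdriver: a bystander, to be left alone: screwdriver lying at the near right. Origin: centre of underside.

How it is judged:
On the way, in this order (a step that is already met when the one before it is completed fails the run):
1. the gate is held down by a finger while the rack is still before it (value of joint gate above 0.18 rad and contact force between the fingers and gate above 0.5 N and y of rack in the frame of chute below -0.055 m), for 0.1 s.
2. the rack stands halfway through the gate, which a finger still holds down (value of joint gate above 0.18 rad and contact force between the fingers and gate above 0.5 N and y of rack in the frame of chute between -0.03 and 0.04 m), for 0.1 s.
At the end, for the whole second after the job is handed in: The rack stands upright and still in the chute beyond the gate, within 6 mm of the end stop, and the gate is shut (under 0.03 rad) (y of rack in the frame of chute between 0.094 and 0.104 m and x of rack in the frame of chute between -0.006 and 0.006 m and z of rack in the frame of chute between 0.06 and 0.07 m and angle between rack's own z axis and vertical below 0.06 rad and linear speed of rack below 0.01 m/s and value of joint gate below 0.03 rad); the robot touches nothing.
It fails at once if the gate and the rack press on each other (over 1.5 N) (contact force between gate and rack above 1.5 N).
It fails at once if the rack is lifted more than 10 mm off the chute floor or tipped (z of rack in the frame of chute above 0.076 m or angle between rack's own z axis and vertical above 0.25 rad).
It fails at once if a bystander is moved more than 20 mm (distance of any of empty_rack, tip_tin, flux_jar, spool, multimeter, phone, screwdriver from where it was at the start of the episode above 0.02 m).
It also fails if it takes over 43 s, if anything falls off the work surface, if the arm or the gripper's body presses on something with over 40 N, if the wrist force passes 120 N, or if a joint passes its speed limit or range.

ROBOT

A 7-joint arm with a two-finger parallel gripper is mounted at the origin on the work surface. World frame = base frame: x ahead of the robot, y to its left, z up, the work surface at z = 0. Lengths are in m, angles in rad, forces in N, time in s.
With the tool pointing down it reaches from about 0.425 to 1.025 m from the base axis. Payload 3.6 kg.
Tool frame: the origin (TCP) lies midway between the tips of the shut fingers; the grasp point (between the pads) lies behind it (hold_point_z is the y of the grasp point in the tool frame, in m); y points along the fingers, x is the direction in which the jaws open and shut, and the axes are right-handed (so a half turn about y gives the same grasp; the last joint's range is limited). The gripper opens to 85 mm and grips with 20 to 120 N. Pads are 22 mm wide; open, the fingers measure 114 mm over their backs; the gripper's body (76 mm by 85 mm) begins 54 mm behind the grasp point. The pads swing forward as they close: fully open they stand 13 mm farther back than shut.
Start: joints at [1.05, 0.591, 0.048, 1.609, -0.033, 0.943, -0.034], TCP at [0.301, -0.66, 0.231] pointing down, gripper open.
Joint ranges: [-2.69, 2.69], [-0.47, 2.24], [-1.27, 1.36], [0.19, 2.51], [-1.53, 4.68], [0.08, 2.07], [-3.09, 3.09]. Speed limits (rad/s): [2.57, 2.57, 3.14, 3.14, 3.14, 3.14, 3.14].

INTERFACE

Orientations are given as a unit quaternion [w, x, y, z].
In Python, from bench import get_obs, capture, hand_in, hold_point_z gives the robot as it stands. The module is installed in compiled form; this text tells all that it offers.
- The arm moves only by the tool apply_moves, never from a script. Its argument "commands" is a list of rows, each an object with "travel": the shift along the tool's x, y, z in m, a list of three; "rotation": the turn, a rotation vector about the tool's x, y, z in degrees, a list of three; "fingers": the gripper's target within -1 to 1 (fully open at 1, half-way at 0, shut at -1). In form: [{"travel": [tx, ty, tz], "rotation": [wx, wy, wz], "fingers": fingers}, ...]. A call has 1 to 12 rows; each row shifts and turns the pose as measured when the row begins, along the tool's axes as they then stand; what a row does not reach is not made up. A row lasts 1/10 s, in which the tool goes at most 50 mm and 8.59 degrees, less where a joint would pass 70% of its speed; a pose out of reach is approached as far as the arm can. A call with a gripper value outside its range is refused whole. The fingers move at their own pace and stop on an object; "force" is the grip in N (left out, the last holds). Time passes only in rows, so rows that do not move let the fingers close. It gives the time, the measured TCP pose, the force and the opening at its end, in the units of the state.
- get_obs(): the state, without advancing time (a new reading comes with each control period).
- capture(name): name is "scene" or "top" or "wrist"; returns a dict with "pixels" (420x560x3 uint8, red, green, blue), "K" (3x3 intrinsics, pixels), "world_from_camera" (4x4, takes a point from camera to world coordinates); the wrist camera has in their place "mount" (4x4, takes a point from camera to tool coordinates, whose origin is the TCP and whose axes are the tool frame's). Camera axes: x right, y down, z forward; pixel columns grow to the right and rows downward; lengths in m; the calibration is good to about 2 mm. A picture is of the moment at which its call begins: read the wrist's pose just before it. There is no depth.
- hand_in(): hands the job in, once; it reports no verdict.
The state is a dict: "t": time; "joints": joint angles; "qd": joint speeds; "joint_torque": joint torques, N m; "tcp_pos": TCP position; "tool_rot": TCP orientation; "contact_force": force on the tool from outside, world axes, zero at the start; "moment": the same for the moment, N m; "finger_gap": finger opening in m.
Only numpy, scipy, OpenCV 4.12 (cv2) and the standard library are available. Lean on these libraries where they do the work, as an engineer would, in place of code of your own. Each camera call takes 0.05 s, during which the arm holds its last target.

## Working session

There is one attempt and no reset: what is moved stays moved. The work goes in short steps, Python scripts to look and compute and a tool call to move; the robot and the scene stay as the last step left them, time stands still between calls to the robot, and variables do not carry over. Pictures are saved under pics/ and viewed, and the job is handed in when it is done.

Besides the shell and the picture viewer there is one more tool, called as a command line: name --argument value ..., lists and objects as JSON in quotes. apply_moves: Moves the arm, as the interface text tells. Its arguments: {"type":"object","properties":{"commands":{"type":"array","items":{"type":"object","properties":{"travel":{"type":"array","items":{"type":"number"}},"rotation":{"type":"array","items":{"type":"number"}},"fingers":{"type":"number"}}}},"force":{"type":"number"}},"required":["commands"]}

```bash
mkdir -p pics; python3 - <<'E'
from bench import *
import cv2,numpy as np
o=get_obs()
for k,v in o.items(): print(k,np.round(v,4))
print(hold_point_z() if callable(hold_point_z) else hold_point_z)
for n in ["scene","top"]:
    c=capture(n); cv2.imwrite(f"pics/{n}0.png",c["pixels"][...,::-1]); np.savez(f"{n}0.npz",**c)
    print(n,np.round(c["K"],1).tolist(),np.round(c["world_from_camera"],3).tolist())
c=capture("wrist");np.savez("wrist0.npz",**c);cv2.imwrite("pics/wrist0.png",c["pixels"][...,::-1]);print(np.round(c["K"],1).tolist(),np.round(c["mount"],3).tolist())
E
```

```text
t 0.0
joints [ 1.0495  0.5921  0.0483  1.6098 -0.0333  0.9427 -0.0337]
qd [ 0.     -0.0013  0.0018  0.0004 -0.0013  0.0005 -0.0012]
joint_torque [-5.00000e-04 -5.48688e+01  1.54670e+00 -1.98124e+01  9.50000e-03
  8.80000e-03  0.00000e+00]
tcp_pos [ 0.3005 -0.6589  0.2301]
tool_rot [ 0.5952 -0.5943  0.3831 -0.3818]
contact_force [ 0.221  -0.3088 -0.604 ]
moment [-0.0271 -0.0138  0.0748]
finger_gap 0.0851
-0.0187
scene [[523.7, 0.0, 283.6], [0.0, 523.7, 209.7], [0.0, 0.0, 1.0]] [[0.754, 0.456, -0.473, 1.329], [0.657, -0.537, 0.529, -0.898], [-0.013, -0.71, -0.704, 1.3], [0.0, 0.0, 0.0, 1.0]]
top [[510.7, 0.0, 277.5], [0.0, 510.7, 209.0], [0.0, 0.0, 1.0]] [[-0.012, -0.995, 0.104, 0.384], [-1.0, 0.014, 0.017, 0.001], [-0.018, -0.104, -0.994, 1.451], [0.0, 0.0, 0.0, 1.0]]
[[366.5, 0.0, 280.4], [0.0, 366.5, 210.4], [0.0, 0.0, 1.0]] [[1.0, 0.001, -0.001, -0.0], [0.001, -0.308, 0.951, -0.142], [0.0, -0.951, -0.308, 0.079], [0.0, 0.0, 0.0, 1.0]]
```

View pics/scene0.png

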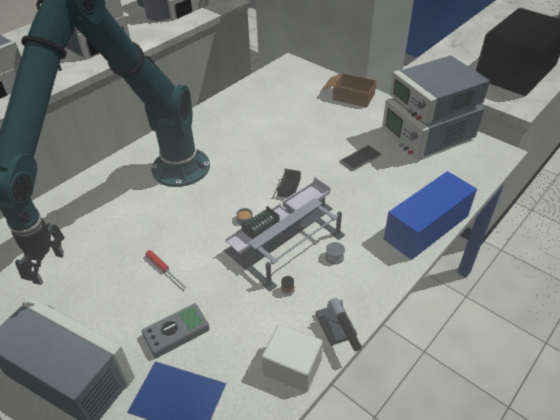

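View pics/top0.png

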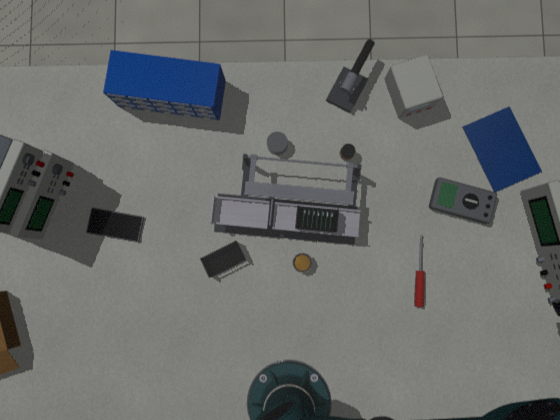

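View pics/wrist0.png

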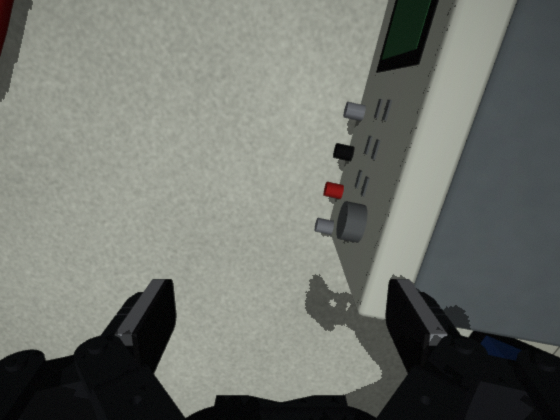

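The top view shows the chute running across the picture: rack at about (317,219), gate at column 272, end stop at about column 215, and the rail (row ~190) and hinge (row ~160) on the side away from the robot. I'll enlarge this to measure it.

```bash
cat > h.py <<'E'
import numpy as np,cv2
def ray(c,u,v,z):
    K=c["K"];T=c["world_from_camera"]
    d=T[:3,:3]@np.linalg.inv(K)@np.array([u,v,1.]);o=T[:3,3]
    return o+d*(z-o[2])/d[2]
def proj(c,p):
    T=np.linalg.inv(c["world_from_camera"]);q=c["K"]@(T[:3,:3]@np.asarray(p)+T[:3,3]);return q[:2]/q[2]
E
python3 - <<'E'
import cv2
im=cv2.imread("pics/top0.png")[140:260,200:376]
cv2.imwrite("pics/topz.png",cv2.resize(im,None,fx=4.5,fy=4.5,interpolation=cv2.INTER_CUBIC))
im=cv2.imread("pics/scene0.png")[160:300,215:355]
cv2.imwrite("pics/scenez.png",cv2.resize(im,None,fx=4.2,fy=4.2,interpolation=cv2.INTER_CUBIC))
E
```

```text
(no output)
```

View pics/topz.png

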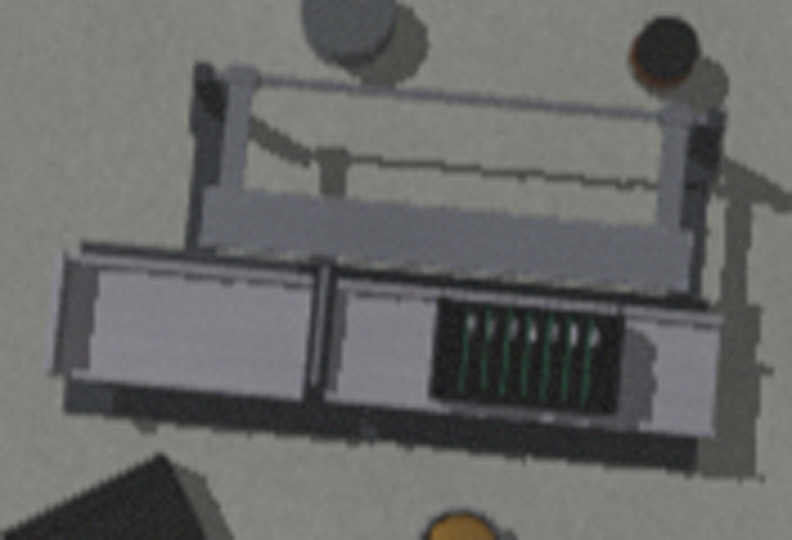

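View pics/scenez.png

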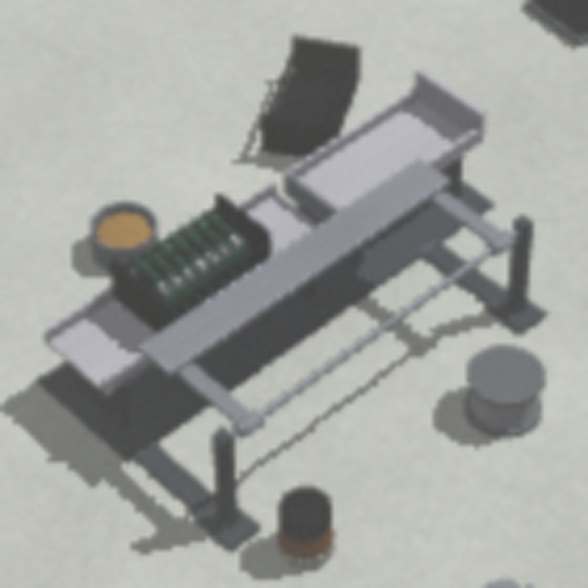

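```bash
cat > m.py <<'E'
from h import *
c=dict(np.load("top0.npz"));s=dict(np.load("scene0.npz"))
zz=lambda U,V:((U+.5)/4.5-.5+200,(V+.5)/4.5-.5+140)
zs=lambda U,V:((U+.5)/4.2-.5+215,(V+.5)/4.2-.5+160)
P=[((205,187),(82,75,106)),((198,243),(46,75,106)),((690,292),(46,-215,106)),((693,232),(82,-215,106)),
   ((712,437),(-36,-240,78)),((719,318),(36,-240,78))]
S=[((145,348),(46,-215,106)),((183,374),(82,-215,106)),((450,180),(82,75,106)),((418,160),(46,75,106)),((45,335),(-36,-240,78)),((103,390),(36,-240,78))]
def fit(L,cam,f):
    A=np.array([p[:2] for _,p in L])/1e3
    B=np.array([ray(cam,*f(*q),p[2]/1e3)[:2] for q,p in L])
    a0,b0=A.mean(0),B.mean(0);H=(A-a0).T@(B-b0)
    th=np.arctan2(H[0,1]-H[1,0],H[0,0]+H[1,1]);R=np.array([[np.cos(th),-np.sin(th)],[np.sin(th),np.cos(th)]])
    t=b0-R@a0;print("yaw",th,"t",t,"res mm",np.round((A@R.T+t-B)*1e3,1).tolist());return th,t,R
if __name__=="__main__":
    th,t,R=fit(P,c,zz);th2,t2,R2=fit(S,s,zs)
    print("joint");
    inv=lambda p:(R.T@(p[:2]-t)*1e3).round(1)
    # rack: top corners z=.111 in zoom
    for q in [(440,298),(433,399),(617,415),(624,316)]: print("rack",inv(ray(c,*zz(*q),.111)))
    print("blade",inv(ray(c,*zz(325,265),.088)),inv(ray(c,*zz(312,398),.088)))
E
python3 m.py
```

```text
yaw -0.11142971027890641 t [0.5118421  0.04418716] res mm [[1.3, 0.5], [-1.1, 0.1], [-0.1, 1.3], [0.2, 0.0], [-0.3, -0.1], [0.0, -1.9]]
yaw -0.08630648671884984 t [0.51153655 0.04000883] res mm [[0.2, -3.4], [-2.0, -6.2], [1.0, 0.9], [-1.7, 2.5], [0.9, 1.0], [1.6, 5.2]]
joint
rack [ 27.8 -70.4]
rack [-31.6 -72. ]
rack [ -30.4 -179.5]
rack [  27.8 -178.5]
blade [43.5 -0.3] [-36.5  -0.6]
```

Top-view fit is good (residuals under 2 mm): chute yaw −0.111 rad, origin (0.512, 0.044). The rack centre is at y ≈ −125 mm, so its rear face is at about −180. Next I'll work out the approach.

```bash
cat > g.py <<'E'
import numpy as np,sys
from scipy.spatial.transform import Rotation as Ro
from bench import get_obs
th=-0.1114;t=np.array([.5118,.0442,0]);C=Ro.from_euler('z',th)
def now(o=None):
    o=o or get_obs();q=o["tool_rot"];R=Ro.from_quat(np.roll(q,-1));return o,R
def status():
    o,R=now();p=C.inv().apply(o["tcp_pos"]-t)*1e3
    print("t",round(o["t"],2),"chute mm",p.round(1),"F(chute)",C.inv().apply(o["contact_force"]).round(1),"M",np.round(o["moment"],2),"gap",round(o["finger_gap"]*1e3,1),"J",np.round(o["joints"],2))
    # tool axes in chute
    print("tool axes(cols) in chute",(C.inv()*R).as_matrix().round(3).tolist())
    return o,R
def plan(target,sgn=1):
    o,R=status()
    X=C.apply([sgn,0,0]);Y=np.array([0,0,-1.]);Z=np.cross(X,Y)
    D=R.inv()*Ro.from_matrix(np.c_[X,Y,Z])
    dw=C.apply(np.array(target)/1e3)+t-o["tcp_pos"]
    print("rot deg tool",np.rad2deg(D.as_rotvec()).round(2),"travel tool",R.inv().apply(dw).round(4),"after rot",(R*D).inv().apply(dw).round(4))
E
python3 - <<'E'
from g import *
plan([32,-198,190]);plan([32,-198,190],-1)
E
```

```text
t 0.15 chute mm [-131.7 -722.4  230.4] F(chute) [0.9 0.7 0.1] M [ 0.06  0.06 -0.07] gap 85.4 J [ 1.05  0.59  0.05  1.61 -0.03  0.94 -0.03]
tool axes(cols) in chute [[0.513, -0.001, 0.858], [-0.858, 0.001, 0.514], [-0.002, -1.0, -0.0]]
rot deg tool [-5.00e-02 -5.91e+01 -9.00e-02] travel tool [-0.3658  0.041   0.4098] after rot [0.1637 0.0404 0.5244]
t 0.15 chute mm [-131.7 -722.4  230.4] F(chute) [0.9 0.7 0.1] M [ 0.06  0.06 -0.07] gap 85.4 J [ 1.05  0.59  0.05  1.61 -0.03  0.94 -0.03]
tool axes(cols) in chute [[0.513, -0.001, 0.858], [-0.858, 0.001, 0.514], [-0.002, -1.0, -0.0]]
rot deg tool [ 1.100e-01  1.209e+02 -5.000e-02] travel tool [-0.3658  0.041   0.4098] after rot [-0.1637  0.0404 -0.5244]
```

apply_moves --commands '[{"travel": [0, 0, 0], "rotation": [0, -8.5, 0], "fingers": 0.2}, {"travel": [0, 0, 0], "rotation": [0, -8.5, 0], "fingers": 0.2}, {"travel": [0, 0, 0], "rotation": [0, -8.5, 0], "fingers": 0.2}, {"travel": [0, 0, 0], "rotation": [0, -8.5, 0], "fingers": 0.2}, {"travel": [0, 0, 0], "rotation": [0, -8.5, 0], "fingers": 0.2}, {"travel": [0, 0, 0], "rotation": [0, -8.5, 0], "fingers": 0.2}, {"travel": [0, 0, 0], "rotation": [0, -8.1, 0], "fingers": 0.2}]' --force 40

```text
t: 0.85
tcp_pos: [0.2994, -0.6567, 0.2267]
tool_rot: [0.709, -0.704, 0.034, -0.03]
contact_force: [-0.8, -0.3, 0.5]
finger_gap: 0.0512
```

```bash
python3 -c "
from g import *
plan([32,-198,190])"
```

```text
t 0.85 chute mm [-133.1 -720.1  226.7] F(chute) [-0.7 -0.4  0.5] M [ 0.06  0.01 -0.01] gap 51.2 J [ 1.23  0.6  -0.23  1.6   0.16  0.96  0.85]
tool axes(cols) in chute [[1.0, -0.006, -0.02], [0.02, 0.006, 1.0], [-0.006, -1.0, 0.007]]
rot deg tool [-0.37  1.16 -0.34] travel tool [0.1759 0.0391 0.5184] after rot [0.1651 0.0367 0.5221]
```

apply_moves --commands '[{"travel": [0.015, 0, 0.047], "rotation": [-0.3, 1.1, -0.3], "fingers": 0.2}, {"travel": [0.015, 0, 0.047], "rotation": [0, 0, 0], "fingers": 0.2}, {"travel": [0.015, 0, 0.047], "rotation": [0, 0, 0], "fingers": 0.2}, {"travel": [0.015, 0, 0.047], "rotation": [0, 0, 0], "fingers": 0.2}, {"travel": [0.015, 0, 0.047], "rotation": [0, 0, 0], "fingers": 0.2}, {"travel": [0.015, 0, 0.047], "rotation": [0, 0, 0], "fingers": 0.2}, {"travel": [0.015, 0, 0.047], "rotation": [0, 0, 0], "fingers": 0.2}, {"travel": [0.015, 0, 0.047], "rotation": [0, 0, 0], "fingers": 0.2}, {"travel": [0.015, 0, 0.047], "rotation": [0, 0, 0], "fingers": 0.2}, {"travel": [0.015, 0, 0.047], "rotation": [0, 0, 0], "fingers": 0.2}]'

```text
t: 1.85
tcp_pos: [0.4977, -0.2079, 0.2219]
tool_rot: [-0.704, 0.707, -0.047, 0.045]
contact_force: [1.8, -0.7, 0.1]
finger_gap: 0.0512
```

```bash
python3 -c "
from g import *
import cv2
from bench import capture
plan([32,-198,190])
c=capture('wrist');cv2.imwrite('pics/w1.png',c['pixels'][...,::-1])
c=capture('scene');cv2.imwrite('pics/s1.png',cv2.resize(c['pixels'][140:300,190:380,::-1],None,fx=4,fy=4,interpolation=cv2.INTER_CUBIC))"
```

```text
t 1.85 chute mm [  14.  -252.1  221.9] F(chute) [ 1.9 -0.5  0.1] M [-0.02 -0.07  0.07] gap 51.2 J [ 0.53  0.39 -0.29  2.03  0.17  0.76  0.01]
tool axes(cols) in chute [[1.0, -0.004, 0.019], [-0.019, -0.004, 1.0], [-0.004, -1.0, -0.004]]
rot deg tool [ 0.22 -1.08 -0.22] travel tool [0.0171 0.0317 0.0545] after rot [0.018  0.0319 0.0541]
```

View pics/w1.png

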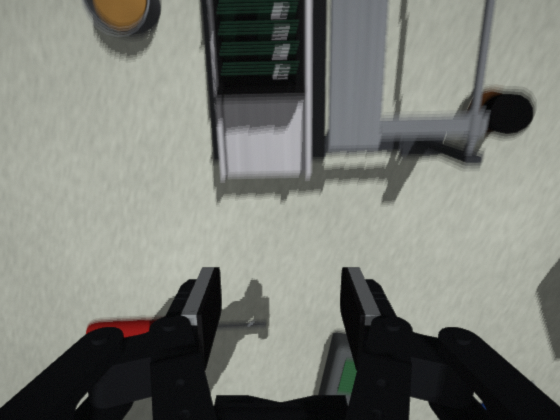

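View pics/s1.png

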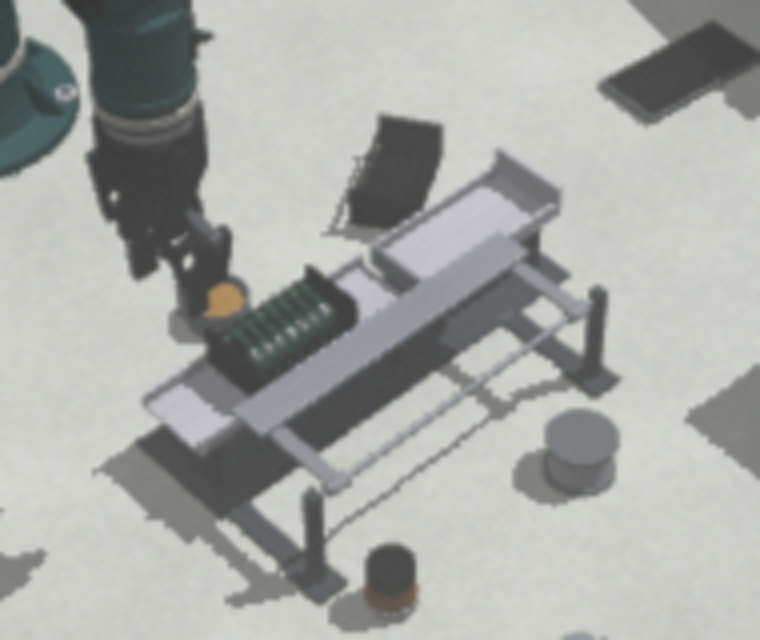

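The wrist view shows the rack's rear edge at row ~93, the rail's near end at row ~152, and the chute's near end at row ~178. I'll check these points through the wrist calibration.

```bash
python3 -c "
from g import *
from bench import capture
from h import ray
o,R=now();c=capture('wrist')
print(np.round(o['qd'],3))
T=np.eye(4);T[:3,:3]=R.as_matrix();T[:3,3]=o['tcp_pos'];c['world_from_camera']=T@c['mount']
import cv2;cv2.imwrite('pics/w2.png',c['pixels'][...,::-1])
for n,u,v,z in [('rack rear L',219,95,.111),('rack rear R',304,93,.111),('rail L',330,152,.106),('rail R',383,150,.106),('chuteL',217,180,.078),('chuteR',311,177,.078),('floor mid',264,178,.066)]:
  print(n,(C.inv().apply(ray(c,u,v,z)-t)*1e3).round(1))
plan([32,-198,190])
"
```

```text
[0.071 0.002 0.1   0.001 0.053 0.022 0.054]
rack rear L [ -23.8 -166.7  111. ]
rack rear R [  32.2 -165.6  111. ]
rail L [  51.4 -205.3  106. ]
rail R [  88.6 -204.1  106. ]
chuteL [ -34.3 -231.7   78. ]
chuteR [  40.8 -229.5   78. ]
floor mid [   2.7 -232.9   66. ]
t 2.0 chute mm [  15.2 -249.   222.2] F(chute) [-0.4 -1.3 -0.5] M [-0.04  0.03 -0.02] gap 51.2 J [ 0.53  0.39 -0.3   2.02  0.16  0.76  0.02]
tool axes(cols) in chute [[1.0, -0.003, 0.009], [-0.009, -0.002, 1.0], [-0.003, -1.0, -0.002]]
rot deg tool [ 0.11 -0.54 -0.16] travel tool [0.0164 0.032  0.0512] after rot [0.0168 0.0322 0.051 ]
```

View pics/w2.png

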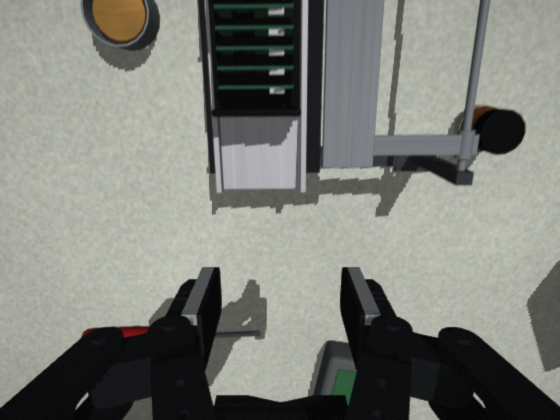

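The w2 image is sharp. It shows the rack rear edge at row 112 (cols 214–300), the rail end at row ~166 (323–373), and the chute end at row ~191. I'll take a fresh, settled picture with the same features.

```bash
python3 -c "
from g import *
from bench import capture
from h import ray
o,R=now();c=capture('wrist')
print(np.round(o['qd'],3))
T=np.eye(4);T[:3,:3]=R.as_matrix();T[:3,3]=o['tcp_pos'];c['world_from_camera']=T@c['mount']
import cv2;cv2.imwrite('pics/w3.png',cv2.resize(c['pixels'][60:220,180:400,::-1],None,fx=3.5,fy=3.5,interpolation=cv2.INTER_CUBIC))
for n,u,v,z in [('rack rear L',214,113,.111),('rack rear R',300,113,.111),('rail L',323,167.5,.106),('rail R',374,165,.106),('chuteL',214,192,.078),('chuteR',306,190,.078)]:
  print(n,(C.inv().apply(ray(c,u,v,z)-t)*1e3).round(1))
plan([32,-198,190])
"
```

```text
[0.06  0.003 0.082 0.004 0.027 0.012 0.012]
rack rear L [ -29.1 -182.8  111. ]
rack rear R [  28.3 -183.3  111. ]
rail L [  45.3 -221.3  106. ]
rail R [  81.4 -219.8  106. ]
chuteL [ -39.  -246.2   78. ]
chuteR [  35.2 -245.2   78. ]
t 2.05 chute mm [  14.1 -252.2  221.9] F(chute) [-0.1 -0.8  0.3] M [-0.04  0.05  0.05] gap 51.4 J [ 0.54  0.39 -0.29  2.02  0.17  0.76  0.02]
tool axes(cols) in chute [[1.0, -0.004, 0.014], [-0.014, -0.003, 1.0], [-0.004, -1.0, -0.003]]
rot deg tool [ 0.2  -0.82 -0.23] travel tool [0.0172 0.0317 0.0546] after rot [0.0179 0.0319 0.0542]
```

View pics/w3.png

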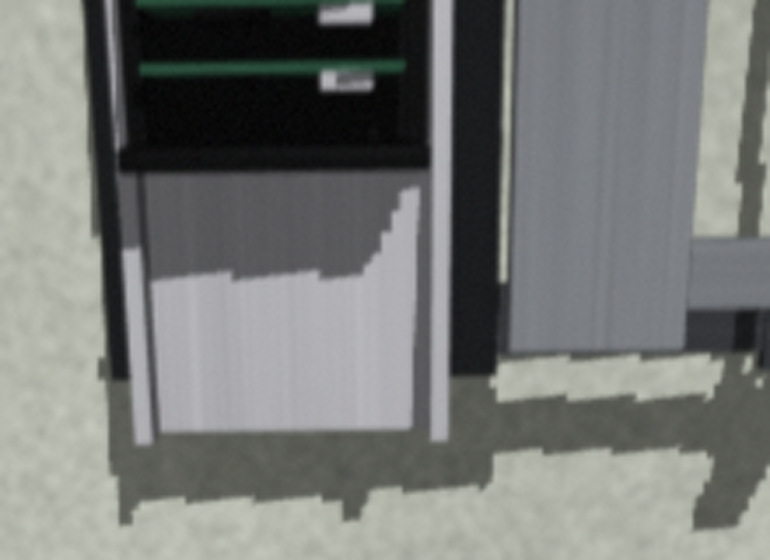

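Relative positions agree: the rack rear is about 35 mm ahead of the rail end, so at y ≈ −180. I'll move above the press point.

apply_moves --commands '[{"travel": [0.009, 0.014, 0.027], "rotation": [0.2, -0.7, -0.2], "fingers": 0.2}, {"travel": [0.009, 0.014, 0.026], "rotation": [0, 0, 0], "fingers": 0.2}, {"travel": [0, 0.02, 0], "rotation": [0, 0, 0], "fingers": 0.2}, {"travel": [0, 0.02, 0], "rotation": [0, 0, 0], "fingers": 0.2}, {"travel": [0, 0, 0], "rotation": [0, 0, 0], "fingers": 0.2}]'

```text
t: 2.55
tcp_pos: [0.5197, -0.1685, 0.1516]
tool_rot: [-0.703, 0.708, -0.047, 0.046]
contact_force: [-0.5, -0.3, 0.8]
finger_gap: 0.0513
```

```bash
python3 -c "
from g import *
import cv2
from bench import capture
plan([32,-198,130])
c=capture('wrist');cv2.imwrite('pics/w4.png',c['pixels'][...,::-1])
c=capture('scene');cv2.imwrite('pics/s4.png',cv2.resize(c['pixels'][140:300,190:380,::-1],None,fx=4,fy=4,interpolation=cv2.INTER_CUBIC))
plan([32,-198,130])"
```

```text
t 2.55 chute mm [  31.5 -210.5  151.6] F(chute) [-0.5 -0.3  0.8] M [0.   0.06 0.02] gap 51.3 J [ 0.42  0.49 -0.26  2.07  0.23  0.61 -0.13]
tool axes(cols) in chute [[1.0, -0.001, 0.02], [-0.02, -0.007, 1.0], [-0.001, -1.0, -0.007]]
rot deg tool [ 0.38 -1.13 -0.05] travel tool [0.0003 0.0215 0.0127] after rot [0.0005 0.0216 0.0125]
t 2.65 chute mm [  33.1 -210.9  153.7] F(chute) [ 0.6  0.  -0.2] M [-0.04 -0.01 -0.03] gap 51.0 J [ 0.42  0.49 -0.26  2.07  0.23  0.61 -0.13]
tool axes(cols) in chute [[1.0, 0.003, 0.02], [-0.02, -0.007, 1.0], [0.003, -1.0, -0.007]]
rot deg tool [ 0.42 -1.17  0.19] travel tool [-0.0015  0.0236  0.0131] after rot [-0.0011  0.0237  0.0129]
```

View pics/w4.png

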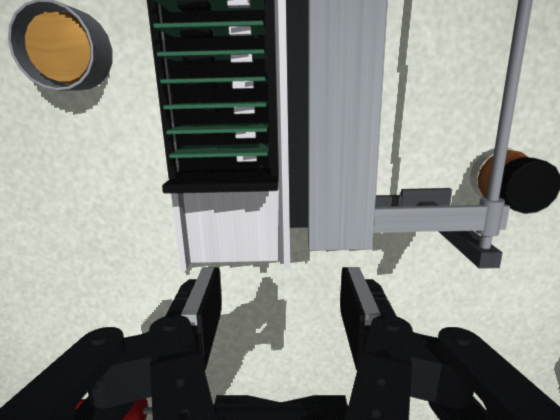

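View pics/s4.png

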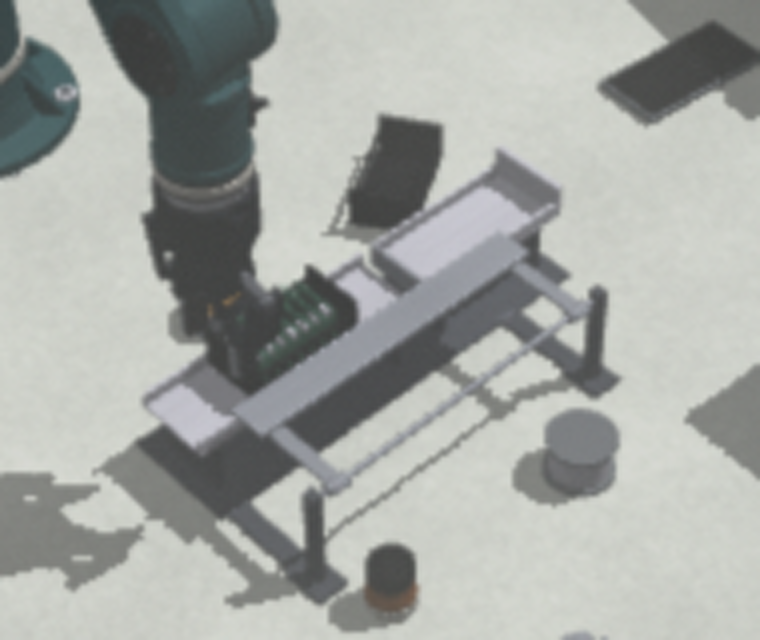

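The fingers straddle the chute and rail as planned: left finger near column 205 over the channel, right finger near column 357 in line with the rail. I'll descend further.

apply_moves --commands '[{"travel": [0, 0.015, 0.006], "rotation": [0.4, -1.1, 0], "fingers": 0.2}, {"travel": [0, 0.015, 0.005], "rotation": [0, 0, 0], "fingers": 0.2}, {"travel": [0, 0, 0], "rotation": [0, 0, 0], "fingers": 0.2}]'

```text
t: 2.95
tcp_pos: [0.5245, -0.163, 0.1267]
tool_rot: [-0.705, 0.707, -0.039, 0.045]
contact_force: [0.4, -0.3, -0.0]
finger_gap: 0.0511
```

```bash
python3 -c "
from g import *
plan([32,-198,110])"
```

```text
t 2.95 chute mm [  35.7 -204.5  126.7] F(chute) [ 0.4 -0.3 -0. ] M [0.01 0.06 0.03] gap 51.1 J [ 0.4   0.53 -0.25  2.08  0.25  0.55 -0.15]
tool axes(cols) in chute [[1.0, 0.01, 0.008], [-0.007, -0.003, 1.0], [0.01, -1.0, -0.003]]
rot deg tool [ 0.17 -0.43  0.57] travel tool [-0.0039  0.0166  0.0065] after rot [-0.0037  0.0167  0.0065]
```

apply_moves --commands '[{"travel": [-0.002, 0.008, 0.004], "rotation": [0, -0.4, 0.2], "fingers": 0.2}, {"travel": [0, 0.004, 0], "rotation": [0, 0, 0], "fingers": 0.2}, {"travel": [0, 0, 0], "rotation": [0, 0, 0], "fingers": 0.2}]'

```text
t: 3.25
tcp_pos: [0.5244, -0.1612, 0.1167]
tool_rot: [-0.704, 0.708, -0.037, 0.044]
contact_force: [-0.7, -0.3, 0.9]
finger_gap: 0.0509
```

```bash
python3 -c "
from g import *
import cv2
from bench import capture
plan([32,-198,110])
c=capture('wrist');cv2.imwrite('pics/w5.png',c['pixels'][...,::-1])
c=capture('scene');cv2.imwrite('pics/s5.png',cv2.resize(c['pixels'][180:280,215:335,::-1],None,fx=6,fy=6,interpolation=cv2.INTER_CUBIC))
plan([32,-198,110])"
```

```text
t 3.25 chute mm [  35.3 -202.7  116.7] F(chute) [-0.6 -0.4  0.9] M [ 0.03 -0.02 -0.04] gap 50.9 J [ 0.39  0.54 -0.24  2.09  0.26  0.52 -0.16]
tool axes(cols) in chute [[1.0, 0.011, 0.003], [-0.003, -0.005, 1.0], [0.011, -1.0, -0.005]]
rot deg tool [ 0.28 -0.19  0.62] travel tool [-0.0034  0.0066  0.0048] after rot [-0.0033  0.0067  0.0047]
t 3.35 chute mm [  35.5 -202.5  116.9] F(chute) [1.  0.  0.3] M [ 0.03  0.02 -0.02] gap 51.6 J [ 0.39  0.54 -0.24  2.09  0.26  0.52 -0.16]
tool axes(cols) in chute [[1.0, 0.011, 0.003], [-0.003, -0.005, 1.0], [0.011, -1.0, -0.005]]
rot deg tool [ 0.27 -0.18  0.64] travel tool [-0.0036  0.0069  0.0046] after rot [-0.0035  0.0069  0.0045]
```

View pics/w5.png

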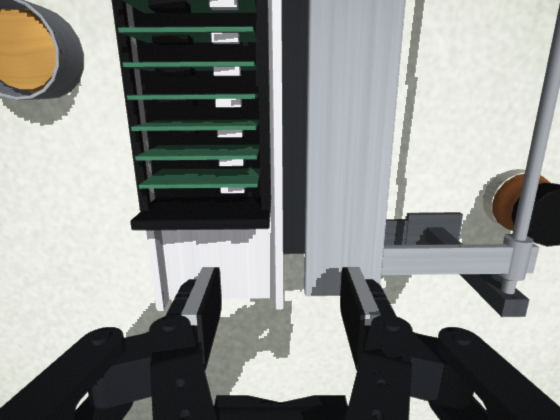

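View pics/s5.png

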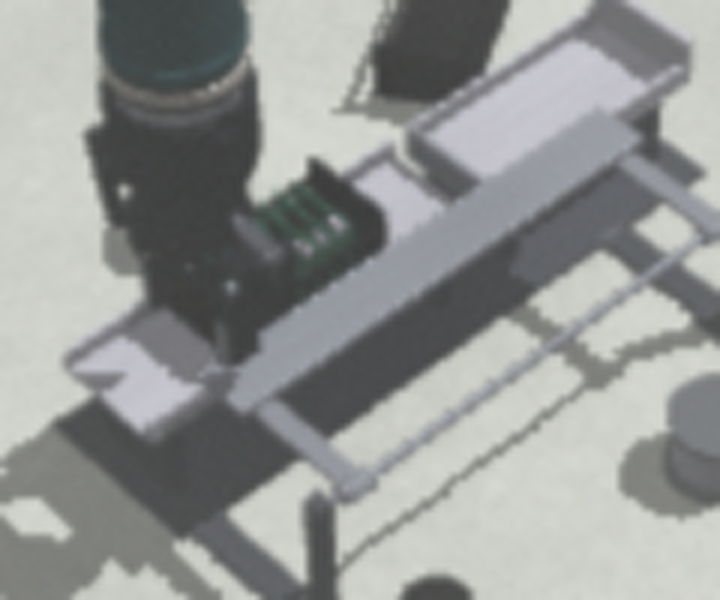

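In the wrist view the presser finger (cols 342–372) is over the rail (305–380). The pusher finger (190–220) is inside the rack's width, behind its end plate (row 228). I'll step down onto the rail.

apply_moves --commands '[{"travel": [-0.003, 0.006, 0.003], "rotation": [0.2, 0, 0.6], "fingers": 0.2}, {"travel": [0, 0.005, 0], "rotation": [0, 0, 0], "fingers": 0.2}, {"travel": [0, 0.004, 0], "rotation": [0, 0, 0], "fingers": 0.2}]'

```text
t: 3.65
tcp_pos: [0.5227, -0.1578, 0.102]
tool_rot: [-0.705, 0.706, -0.04, 0.041]
contact_force: [-0.3, -0.4, 4.8]
finger_gap: 0.051
```

```bash
python3 -c "
from g import *
plan([32,-198,110])"
```

```text
t 3.65 chute mm [  33.3 -199.6  102. ] F(chute) [-0.2 -0.4  4.8] M [-0.15  0.21  0.01] gap 51.0 J [ 0.38  0.57 -0.24  2.1   0.27  0.5  -0.17]
tool axes(cols) in chute [[1.0, 0.002, 0.003], [-0.003, -0.001, 1.0], [0.002, -1.0, -0.001]]
rot deg tool [ 0.08 -0.19  0.13] travel tool [-0.0013 -0.008   0.0016] after rot [-0.0013 -0.008   0.0016]
```

Contact at TCP z ≈ 102 mm with 4.8 N. Continue pressing.

apply_moves --commands '[{"travel": [0, 0.005, 0], "rotation": [0, 0, 0], "fingers": 0.2}, {"travel": [0, 0.005, 0], "rotation": [0, 0, 0], "fingers": 0.2}, {"travel": [0, 0.004, 0], "rotation": [0, 0, 0], "fingers": 0.2}, {"travel": [0, 0.002, 0], "rotation": [0, 0, 0], "fingers": 0.2}]'

```text
t: 4.05
tcp_pos: [0.5225, -0.1579, 0.0856]
tool_rot: [-0.705, 0.707, -0.04, 0.041]
contact_force: [-1.8, 0.6, 6.6]
finger_gap: 0.0511
```

```bash
python3 -c "
from g import *
import cv2
from bench import capture
plan([32,-198,82])
c=capture('top');np.savez('top6.npz',**c);cv2.imwrite('pics/t6.png',cv2.resize(c['pixels'][140:260,200:376,::-1],None,fx=4.5,fy=4.5,interpolation=cv2.INTER_CUBIC))
c=capture('scene');np.savez('scene6.npz',**c);cv2.imwrite('pics/s6.png',cv2.resize(c['pixels'][160:300,215:355,::-1],None,fx=4.2,fy=4.2,interpolation=cv2.INTER_CUBIC))
plan([32,-198,82])"
```

```text
t 4.05 chute mm [  33.1 -199.6   85.6] F(chute) [-1.8  0.4  6.6] M [ 0.06  0.13 -0.06] gap 51.1 J [ 0.37  0.59 -0.22  2.11  0.28  0.47 -0.18]
tool axes(cols) in chute [[1.0, 0.002, 0.003], [-0.003, -0.002, 1.0], [0.002, -1.0, -0.002]]
rot deg tool [ 0.13 -0.18  0.09] travel tool [-0.0011  0.0036  0.0016] after rot [-0.0011  0.0036  0.0016]
t 4.15 chute mm [  33.  -199.6   85.7] F(chute) [-1.2  0.1  6. ] M [ 0.08  0.14 -0.04] gap 51.1 J [ 0.37  0.59 -0.22  2.11  0.28  0.47 -0.18]
tool axes(cols) in chute [[1.0, 0.002, 0.003], [-0.003, -0.002, 1.0], [0.002, -1.0, -0.002]]
rot deg tool [ 0.13 -0.18  0.09] travel tool [-0.0011  0.0037  0.0016] after rot [-0.001   0.0037  0.0016]
```

View pics/t6.png

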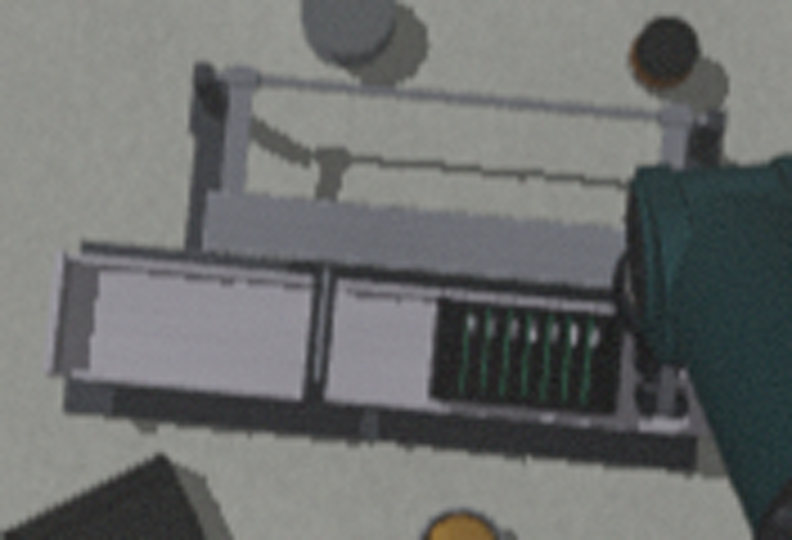

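View pics/s6.png

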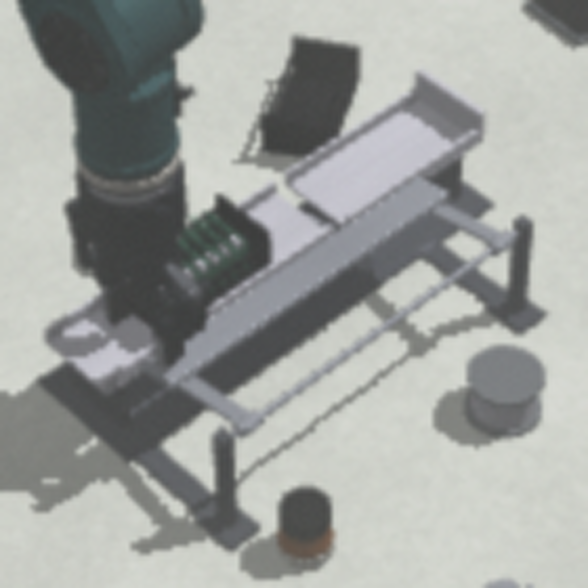

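The blade has sunk: the slot is now a dark gap at (325,210) in the scene crop, and the rail has dropped. I'll estimate the angle from how far the rail's far corners moved.

```bash
python3 - <<'E'
from h import *
s=dict(np.load("scene0.npz"));c=dict(np.load("top0.npz"))
th=-.1114;R=np.array([[np.cos(th),-np.sin(th)],[np.sin(th),np.cos(th)]])
def w(x,y,z):
    p=R@np.array([x,y])/1e3+[.5118,.0442];return np.array([*p,z/1e3])
def pt(sd,y,a): return w(150-sd*np.cos(a)-10*np.sin(a),y,96-sd*np.sin(a)+10*np.cos(a))
for a in [0,.15,.2,.22,.24,.26,.28,.3]:
    print(a,*[np.round((proj(s,pt(sd,75,a))-[215,160]+.5)*4.2-.5,1) for sd in (104,68)],"z tip edge",round(1e3*pt((150-72-2.6)/np.cos(a),0,a)[2],1))
E
python3 - <<'E'
import cv2,numpy as np
a=np.load('scene0.npz')['pixels'];b=np.load('scene6.npz')['pixels']
f=lambda i:cv2.resize(i[190:225,295:330,::-1],None,fx=11,fy=11,interpolation=cv2.INTER_CUBIC)
cv2.imwrite('pics/cmp.png',np.hstack([f(a),f(b)]))
E
```

```text
0 [422.6 156.7] [455.2 179.7] z tip edge 106.0
0.15 [421.7 170.8] [454.  188.7] z tip edge 94.5
0.2 [421.9 175.8] [453.9 191.9] z tip edge 90.5
0.22 [422.  177.8] [453.9 193.2] z tip edge 88.9
0.24 [422.2 179.9] [454.  194.5] z tip edge 87.3
0.26 [422.4 181.9] [454.  195.8] z tip edge 85.6
0.28 [422.6 184. ] [454.1 197.2] z tip edge 83.9
0.3 [422.9 186.1] [454.2 198.5] z tip edge 82.2
```

View pics/cmp.png

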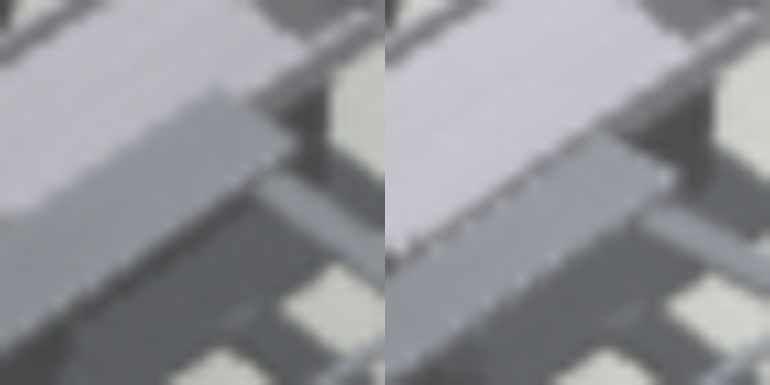

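The corner shift and height drop both suggest θ ≈ 0.20–0.22. I'll press about 3 mm deeper, then compare again.

apply_moves --commands '[{"travel": [0, 0.003, 0], "rotation": [0, 0, 0], "fingers": 0.2}, {"travel": [0, 0.001, 0], "rotation": [0, 0, 0], "fingers": 0.2}]'

```text
t: 4.35
tcp_pos: [0.5228, -0.1579, 0.0822]
tool_rot: [-0.705, 0.707, -0.04, 0.041]
contact_force: [-2.9, 0.0, 6.8]
finger_gap: 0.0515
```

```bash
python3 -c "
from g import *
import cv2
from bench import capture
b=capture('scene')['pixels'];np.savez('scene7.npz',pixels=b)
plan([32,-198,82])
a=np.load('scene0.npz')['pixels']
f=lambda i:cv2.resize(i[190:225,295:330,::-1],None,fx=11,fy=11,interpolation=cv2.INTER_CUBIC)
cv2.imwrite('pics/cmp7.png',np.hstack([f(a),f(b)]))
c=capture('wrist');cv2.imwrite('pics/w7.png',c['pixels'][...,::-1])"
```

```text
t 4.4 chute mm [  33.4 -199.6   82.2] F(chute) [-1.8  1.2  7.2] M [0.01 0.15 0.01] gap 51.2 J [ 0.37  0.6  -0.22  2.11  0.28  0.46 -0.18]
tool axes(cols) in chute [[1.0, 0.002, 0.003], [-0.003, -0.003, 1.0], [0.002, -1.0, -0.003]]
rot deg tool [ 0.16 -0.18  0.13] travel tool [-0.0014  0.0002  0.0016] after rot [-0.0014  0.0002  0.0016]
```

View pics/cmp7.png

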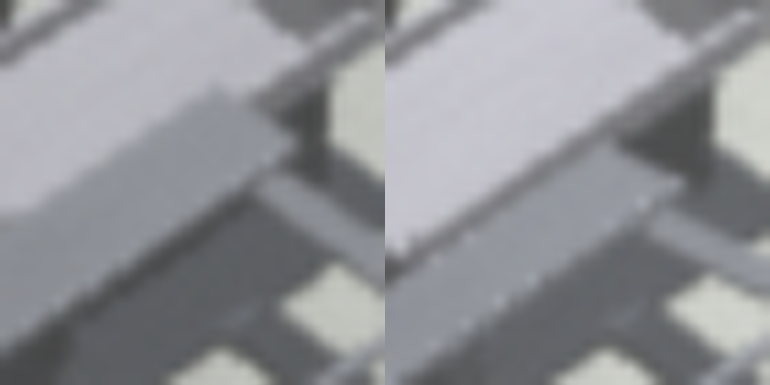

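View pics/w7.png

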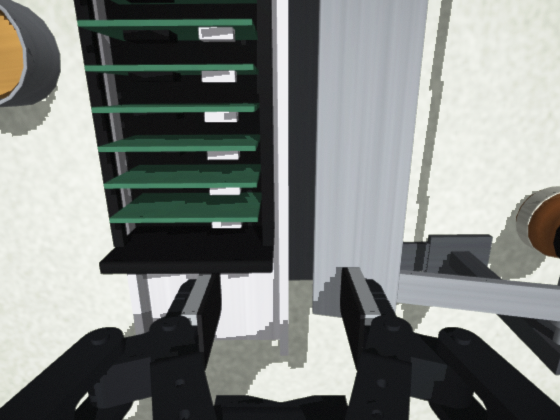

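Angle ≈ 0.25 now, and the force of about 7 N agrees. In the wrist view the pusher finger is just behind the rack's end plate and the presser is on the rail. I'll start the push.

apply_moves --commands '[{"travel": [0, 0, 0.007], "rotation": [0, 0, 0], "fingers": 0.2}, {"travel": [0, 0, 0.007], "rotation": [0, 0, 0], "fingers": 0.2}, {"travel": [0, 0, 0.007], "rotation": [0, 0, 0], "fingers": 0.2}, {"travel": [0, 0, 0.007], "rotation": [0, 0, 0], "fingers": 0.2}]'

```text
t: 4.85
tcp_pos: [0.5245, -0.1422, 0.0833]
tool_rot: [-0.7, 0.712, -0.045, 0.045]
contact_force: [-2.0, -5.8, 6.0]
finger_gap: 0.0514
```

```bash
python3 -c "
from g import *
plan([32,-100,82])"
```

```text
t 4.85 chute mm [  33.4 -183.8   83.3] F(chute) [-1.4 -6.   6. ] M [-1.28  0.28 -0.13] gap 51.4 J [ 0.31  0.59 -0.19  2.12  0.29  0.46 -0.23]
tool axes(cols) in chute [[1.0, 0.001, 0.016], [-0.016, -0.017, 1.0], [0.002, -1.0, -0.017]]
rot deg tool [ 0.96 -0.91  0.08] travel tool [-0.0027 -0.0001  0.0838] after rot [-0.0014  0.0013  0.0838]
```

apply_moves --commands '[{"travel": [0, 0.0015, 0.01], "rotation": [0.8, -0.8, 0], "fingers": 0.2}, {"travel": [0, 0.0005, 0.01], "rotation": [0.2, -0.2, 0], "fingers": 0.2}, {"travel": [0, 0.0005, 0.01], "rotation": [0.2, -0.2, 0], "fingers": 0.2}, {"travel": [0, 0, 0.01], "rotation": [0.2, -0.2, 0], "fingers": 0.2}]'

```text
t: 5.25
tcp_pos: [0.5274, -0.1194, 0.0823]
tool_rot: [-0.702, 0.71, -0.042, 0.042]
contact_force: [-2.6, -5.9, 6.2]
finger_gap: 0.0511
```

```bash
python3 -c "
from g import *
plan([32,-100,82])"
```

```text
t 5.25 chute mm [  33.7 -160.9   82.3] F(chute) [-1.9 -6.2  6.2] M [-1.3   0.26 -0.11] gap 51.1 J [ 0.28  0.59 -0.2   2.12  0.28  0.45 -0.26]
tool axes(cols) in chute [[1.0, 0.0, 0.007], [-0.007, -0.012, 1.0], [0.0, -1.0, -0.012]]
rot deg tool [ 0.69 -0.38  0.  ] travel tool [-0.0021 -0.0004  0.0609] after rot [-0.0017  0.0003  0.0609]
```

apply_moves --commands '[{"travel": [-0.0005, 0.0005, 0.01], "rotation": [0.6, -0.4, 0], "fingers": 0.2}, {"travel": [0, 0.0005, 0.01], "rotation": [0.2, -0.1, 0], "fingers": 0.2}, {"travel": [0, 0.0003, 0.01], "rotation": [0.2, -0.1, 0], "fingers": 0.2}]'

```text
t: 5.55
tcp_pos: [0.5291, -0.1019, 0.0822]
tool_rot: [-0.703, 0.709, -0.043, 0.042]
contact_force: [-1.9, -5.9, 5.8]
finger_gap: 0.0512
```

```bash
python3 -c "
from g import *
import cv2
from bench import capture
b=capture('scene')['pixels']
plan([32,-100,82])
a=np.load('scene0.npz')['pixels']
f=lambda i:cv2.resize(i[190:225,295:330,::-1],None,fx=11,fy=11,interpolation=cv2.INTER_CUBIC)
cv2.imwrite('pics/cmp8.png',np.hstack([f(a),f(b)]))
c=capture('top')['pixels'];cv2.imwrite('pics/t8.png',cv2.resize(c[140:260,200:376,::-1],None,fx=4.5,fy=4.5,interpolation=cv2.INTER_CUBIC))
plan([32,-100,82])"
```

```text
t 5.6 chute mm [  33.4 -141.7   82.2] F(chute) [-1.5 -5.4  7.3] M [-1.45  0.28 -0.12] gap 51.1 J [ 0.24  0.59 -0.2   2.12  0.27  0.45 -0.29]
tool axes(cols) in chute [[1.0, -0.001, 0.006], [-0.006, -0.008, 1.0], [-0.001, -1.0, -0.008]]
rot deg tool [ 0.45 -0.35 -0.05] travel tool [-0.0017 -0.0002  0.0416] after rot [-0.0014  0.0002  0.0417]
t 5.65 chute mm [  33.5 -141.7   82.1] F(chute) [-1.1 -4.7  7.1] M [-0.9   0.28 -0.08] gap 51.2 J [ 0.24  0.59 -0.2   2.12  0.27  0.45 -0.28]
tool axes(cols) in chute [[1.0, -0.001, 0.006], [-0.006, -0.008, 1.0], [-0.001, -1.0, -0.008]]
rot deg tool [ 0.43 -0.34 -0.05] travel tool [-0.0017 -0.0002  0.0417] after rot [-0.0015  0.0001  0.0417]
```

View pics/cmp8.png

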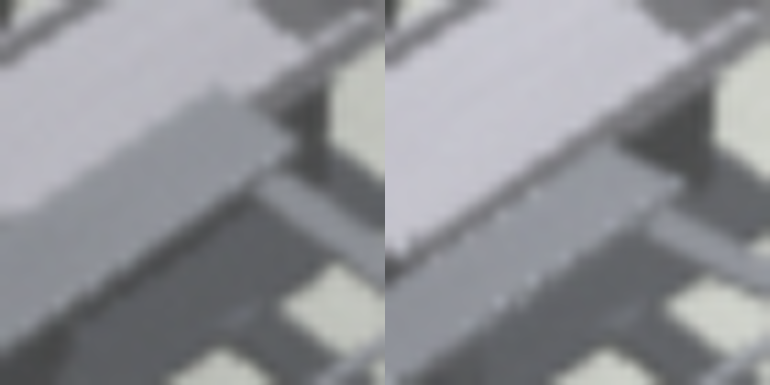

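View pics/t8.png

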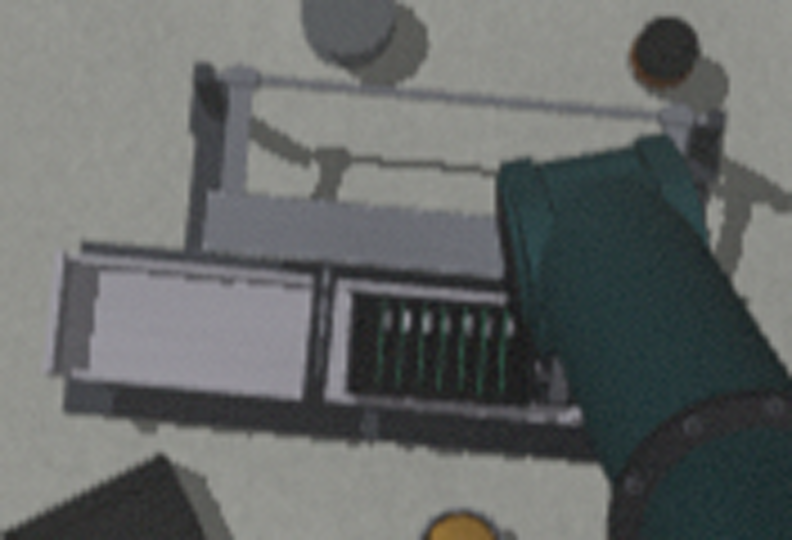

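The gate is still open at the same angle, and the rack's front edge (col ~350) is just short of the slot (col ~322). I'll push on through the gate, holding the height.

apply_moves --commands '[{"travel": [-0.0005, 0.0008, 0.01], "rotation": [0.5, -0.3, 0], "fingers": 0.2}, {"travel": [0, 0.0005, 0.01], "rotation": [0.2, -0.1, 0], "fingers": 0.2}, {"travel": [0, 0.0003, 0.01], "rotation": [0.2, -0.1, 0], "fingers": 0.2}, {"travel": [0, 0.0003, 0.01], "rotation": [0.2, -0.1, 0], "fingers": 0.2}]'

```text
t: 6.05
tcp_pos: [0.5314, -0.0786, 0.0818]
tool_rot: [-0.703, 0.709, -0.045, 0.042]
contact_force: [-2.1, -6.6, 6.8]
finger_gap: 0.0516
```

```bash
python3 -c "
from g import *
plan([32,-50,82])"
```

```text
t 6.05 chute mm [  33.1 -119.8   81.8] F(chute) [-1.4 -6.8  6.8] M [-1.41  0.34 -0.06] gap 51.6 J [ 0.2   0.59 -0.19  2.13  0.27  0.45 -0.33]
tool axes(cols) in chute [[1.0, -0.003, 0.012], [-0.013, -0.009, 1.0], [-0.003, -1.0, -0.009]]
rot deg tool [ 0.52 -0.72 -0.19] travel tool [-0.002  -0.0008  0.0698] after rot [-0.0011 -0.0002  0.0698]
```

apply_moves --commands '[{"travel": [-0.0005, 0, 0.01], "rotation": [0.5, -0.6, -0.1], "fingers": 0.2}, {"travel": [0, 0.0002, 0.01], "rotation": [0.2, -0.2, 0], "fingers": 0.2}, {"travel": [0, 0.0002, 0.01], "rotation": [0.2, -0.2, 0], "fingers": 0.2}, {"travel": [0, 0.0002, 0.01], "rotation": [0.2, -0.2, 0], "fingers": 0.2}]'

```text
t: 6.45
tcp_pos: [0.5332, -0.0532, 0.0818]
tool_rot: [-0.703, 0.708, -0.044, 0.04]
contact_force: [-2.6, -6.6, 6.0]
finger_gap: 0.0512
```

```bash
python3 -c "
from g import *
import cv2
from bench import capture
plan([32,-50,82])
c=capture('top')['pixels'];cv2.imwrite('pics/t9.png',cv2.resize(c[140:260,200:376,::-1],None,fx=4.5,fy=4.5,interpolation=cv2.INTER_CUBIC))
"
```

```text
t 6.45 chute mm [ 32.1 -94.4  81.8] F(chute) [-1.9 -6.9  6. ] M [-1.34  0.21 -0.12] gap 51.2 J [ 0.15  0.59 -0.19  2.13  0.26  0.45 -0.36]
tool axes(cols) in chute [[1.0, -0.005, 0.006], [-0.006, -0.007, 1.0], [-0.005, -1.0, -0.007]]
rot deg tool [ 0.41 -0.35 -0.3 ] travel tool [-0.0004 -0.0005  0.0444] after rot [-0.0001 -0.0002  0.0444]
```

View pics/t9.png

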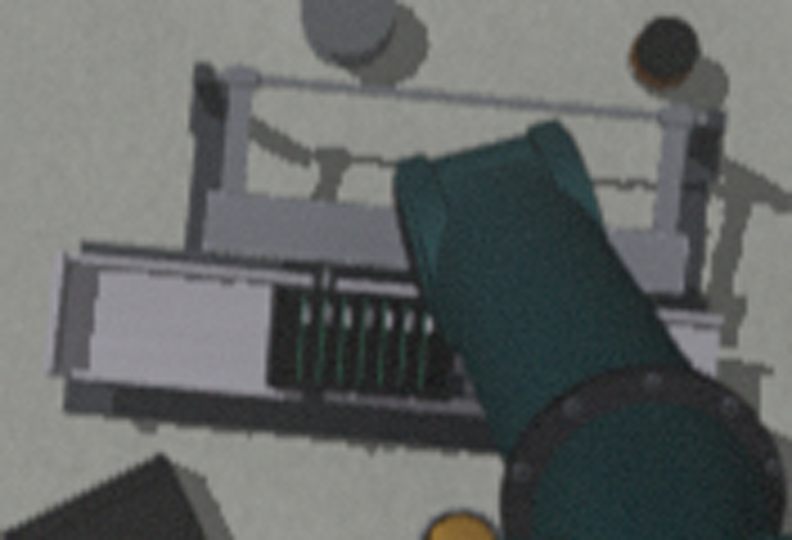

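The rack front (col ~270) is past the slot (col ~320) with no added resistance. Continuing.

apply_moves --commands '[{"travel": [0, 0, 0.01], "rotation": [0.4, -0.3, -0.2], "fingers": 0.2}, {"travel": [0, 0.0002, 0.01], "rotation": [0.2, -0.2, 0], "fingers": 0.2}, {"travel": [0, 0.0002, 0.01], "rotation": [0.2, -0.2, 0], "fingers": 0.2}, {"travel": [0, 0.0002, 0.01], "rotation": [0.2, -0.2, 0], "fingers": 0.2}, {"travel": [0, 0.0002, 0.01], "rotation": [0.2, -0.2, 0], "fingers": 0.2}]'

```text
t: 7.0
tcp_pos: [0.5357, -0.0217, 0.0817]
tool_rot: [-0.703, 0.709, -0.044, 0.038]
contact_force: [-1.7, -6.8, 7.5]
finger_gap: 0.0516
```

```bash
python3 -c "
from g import *
plan([32,30,82])"
```

```text
t 7.0 chute mm [ 31.1 -62.8  81.7] F(chute) [-0.9 -6.9  7.5] M [-1.54  0.31 -0.06] gap 51.6 J [ 0.09  0.59 -0.18  2.12  0.25  0.46 -0.41]
tool axes(cols) in chute [[1.0, -0.008, 0.004], [-0.004, -0.009, 1.0], [-0.008, -1.0, -0.009]]
rot deg tool [ 0.53 -0.23 -0.47] travel tool [ 0.0006 -0.0012  0.0928] after rot [ 0.0009 -0.0003  0.0928]
```

apply_moves --commands '[{"travel": [0.0005, 0, 0.01], "rotation": [0.5, -0.2, -0.5], "fingers": 0.2}, {"travel": [0, 0.0002, 0.01], "rotation": [0.2, -0.1, -0.1], "fingers": 0.2}, {"travel": [0, 0.0002, 0.01], "rotation": [0.2, -0.1, -0.1], "fingers": 0.2}, {"travel": [0, 0.0002, 0.01], "rotation": [0.2, -0.1, 0], "fingers": 0.2}, {"travel": [0, 0.0002, 0.01], "rotation": [0.2, -0.1, 0], "fingers": 0.2}]'

```text
t: 7.5
tcp_pos: [0.5382, 0.0062, 0.0818]
tool_rot: [-0.701, 0.711, -0.045, 0.042]
contact_force: [-2.7, -6.7, 8.6]
finger_gap: 0.0512
```

```bash
python3 -c "
from g import *
plan([32,30,82])"
```

```text
t 7.5 chute mm [ 30.5 -34.8  81.8] F(chute) [-2.  -7.   8.6] M [-1.56  0.3   0.02] gap 51.2 J [ 0.02  0.59 -0.17  2.12  0.25  0.45 -0.47]
tool axes(cols) in chute [[1.0, -0.004, 0.013], [-0.013, -0.014, 1.0], [-0.004, -1.0, -0.015]]
rot deg tool [ 0.83 -0.72 -0.21] travel tool [ 0.0007 -0.0011  0.0648] after rot [ 0.0015 -0.0002  0.0648]
```

apply_moves --commands '[{"travel": [0.001, 0, 0.01], "rotation": [0.7, -0.6, -0.2], "fingers": 0.2}, {"travel": [0, 0.0002, 0.01], "rotation": [0.2, -0.2, 0], "fingers": 0.2}, {"travel": [0, 0.0002, 0.01], "rotation": [0.2, -0.2, 0], "fingers": 0.2}, {"travel": [0, 0.0002, 0.01], "rotation": [0.2, -0.2, 0], "fingers": 0.2}]'

```text
t: 7.9
tcp_pos: [0.5402, 0.0281, 0.0817]
tool_rot: [-0.701, 0.711, -0.045, 0.038]
contact_force: [-2.9, -8.3, 8.3]
finger_gap: 0.051
```

```bash
python3 -c "
from g import *
import cv2
from bench import capture
plan([32,30,82])
c=capture('scene')['pixels'];cv2.imwrite('pics/s10.png',cv2.resize(c[160:300,215:355,::-1],None,fx=4.2,fy=4.2,interpolation=cv2.INTER_CUBIC))
c=capture('top')['pixels'];cv2.imwrite('pics/t10.png',cv2.resize(c[140:260,200:376,::-1],None,fx=4.5,fy=4.5,interpolation=cv2.INTER_CUBIC))
plan([32,30,82])
"
```

```text
t 7.9 chute mm [ 30.1 -12.9  81.7] F(chute) [-2.  -8.5  8.3] M [-1.65  0.35 -0.04] gap 51.0 J [-0.02  0.6  -0.17  2.11  0.24  0.46 -0.5 ]
tool axes(cols) in chute [[1.0, -0.009, 0.006], [-0.006, -0.015, 1.0], [-0.009, -1.0, -0.015]]
rot deg tool [ 0.87 -0.36 -0.49] travel tool [ 0.0017 -0.001   0.0429] after rot [ 0.0019 -0.0003  0.0429]
t 8.0 chute mm [ 30.1 -11.2  81.6] F(chute) [-1.6 -5.2  7.4] M [-1.12  0.25 -0.08] gap 51.4 J [-0.02  0.6  -0.17  2.11  0.24  0.46 -0.5 ]
tool axes(cols) in chute [[1.0, -0.008, 0.005], [-0.005, -0.014, 1.0], [-0.008, -1.0, -0.014]]
rot deg tool [ 0.78 -0.27 -0.47] travel tool [ 0.0017 -0.001   0.0412] after rot [ 0.0019 -0.0004  0.0412]
```

View pics/s10.png

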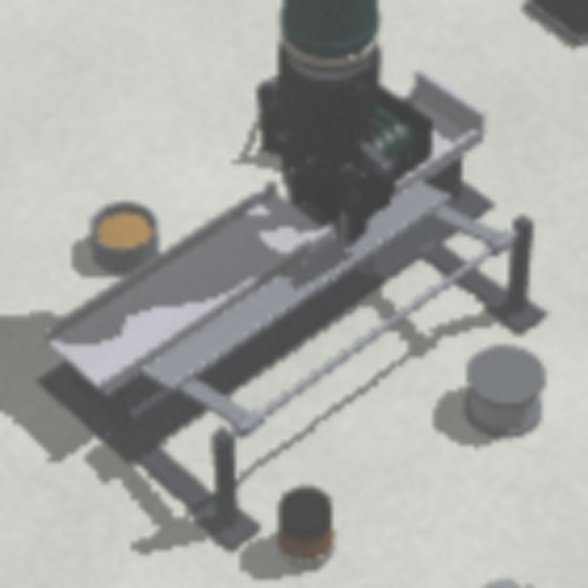

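View pics/t10.png

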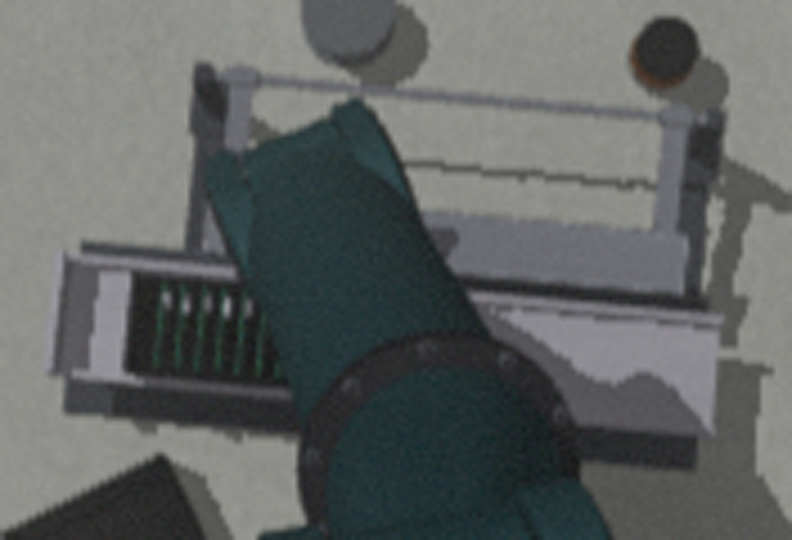

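The gate is fully down, and the rack's front (col ~128) is nearing the end stop (base at col ~97). About 45 mm left.

apply_moves --commands '[{"travel": [0.001, 0, 0.01], "rotation": [0.7, -0.3, -0.5], "fingers": 0.2}, {"travel": [0.0005, 0, 0.01], "rotation": [0.2, -0.2, -0.1], "fingers": 0.2}, {"travel": [0, 0.0002, 0.01], "rotation": [0.2, -0.2, -0.1], "fingers": 0.2}, {"travel": [0, 0.0002, 0.01], "rotation": [0.2, -0.2, 0], "fingers": 0.2}]'

```text
t: 8.4
tcp_pos: [0.5422, 0.0497, 0.0815]
tool_rot: [-0.7, 0.712, -0.043, 0.039]
contact_force: [-1.8, -8.1, 10.2]
finger_gap: 0.0513
```

```bash
python3 -c "
from g import *
plan([32,34,82])"
```

```text
t 8.4 chute mm [29.6  8.9 81.5] F(chute) [-0.9 -8.3 10.2] M [-1.74  0.37 -0.02] gap 51.3 J [-0.06  0.6  -0.16  2.11  0.24  0.47 -0.53]
tool axes(cols) in chute [[1.0, -0.006, 0.005], [-0.005, -0.016, 1.0], [-0.005, -1.0, -0.016]]
rot deg tool [ 0.94 -0.29 -0.32] travel tool [ 0.0022 -0.0009  0.0251] after rot [ 0.0024 -0.0005  0.0251]
```

apply_moves --commands '[{"travel": [0.001, -0.0003, 0.009], "rotation": [0.8, -0.3, -0.3], "fingers": 0.2}, {"travel": [0.0005, 0, 0.009], "rotation": [0.2, -0.2, -0.1], "fingers": 0.2}, {"travel": [0, 0, 0.008], "rotation": [0.2, -0.2, -0.1], "fingers": 0.2}]'

```text
t: 8.7
tcp_pos: [0.5437, 0.0631, 0.0816]
tool_rot: [-0.702, 0.71, -0.042, 0.039]
contact_force: [-2.6, -7.6, 8.2]
finger_gap: 0.0513
```

```bash
python3 -c "
from g import *
import cv2
from bench import capture
plan([32,34,82])
c=capture('top')['pixels'];cv2.imwrite('pics/t11.png',cv2.resize(c[170:240,200:300,::-1],None,fx=7,fy=7,interpolation=cv2.INTER_CUBIC))
plan([32,34,82])
"
```

```text
t 8.7 chute mm [29.6 22.3 81.6] F(chute) [-1.7 -7.8  8.2] M [-1.52  0.15 -0.08] gap 51.3 J [-0.08  0.6  -0.17  2.1   0.23  0.47 -0.55]
tool axes(cols) in chute [[1.0, -0.004, 0.003], [-0.003, -0.012, 1.0], [-0.004, -1.0, -0.012]]
rot deg tool [ 0.7  -0.16 -0.22] travel tool [ 0.0024 -0.0005  0.0117] after rot [ 0.0024 -0.0004  0.0117]
t 8.75 chute mm [29.5 23.3 81.6] F(chute) [-1.6 -5.6  6.5] M [-1.36  0.27 -0.07] gap 50.9 J [-0.08  0.6  -0.17  2.1   0.23  0.47 -0.55]
tool axes(cols) in chute [[1.0, -0.004, 0.002], [-0.002, -0.012, 1.0], [-0.004, -1.0, -0.012]]
rot deg tool [ 0.66 -0.11 -0.21] travel tool [ 0.0025 -0.0005  0.0107] after rot [ 0.0025 -0.0004  0.0107]
```

View pics/t11.png

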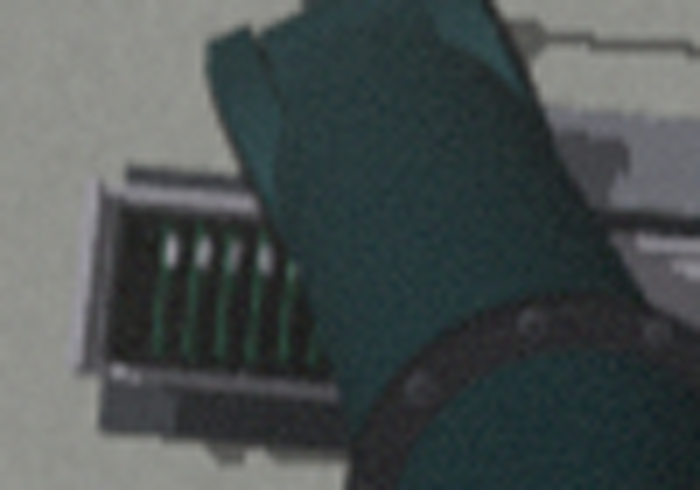

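The rack front (col ~107) is close to the stop. I'll ease in with small steps and watch for the push force to rise.

apply_moves --commands '[{"travel": [0.0005, 0, 0.007], "rotation": [0.4, -0.1, -0.2], "fingers": 0.2}, {"travel": [0, 0, 0.008], "rotation": [0.2, 0, 0], "fingers": 0.2}]'

```text
t: 8.95
tcp_pos: [0.544, 0.0698, 0.0816]
tool_rot: [-0.701, 0.71, -0.044, 0.04]
contact_force: [-2.2, -6.8, 6.4]
finger_gap: 0.0514
```

```bash
python3 -c "
from g import *
plan([32,34,82])"
```

```text
t 8.95 chute mm [29.2 29.1 81.6] F(chute) [-1.5 -7.   6.4] M [-1.38  0.19 -0.13] gap 51.4 J [-0.1   0.6  -0.16  2.1   0.23  0.47 -0.56]
tool axes(cols) in chute [[1.0, -0.005, 0.007], [-0.008, -0.013, 1.0], [-0.005, -1.0, -0.013]]
rot deg tool [ 0.75 -0.43 -0.26] travel tool [ 0.0028 -0.0004  0.005 ] after rot [ 0.0028 -0.0004  0.0049]
```

apply_moves --commands '[{"travel": [0, 0, 0.008], "rotation": [0.5, -0.2, -0.2], "fingers": 0.2}, {"travel": [0, 0, 0.008], "rotation": [0.2, 0, 0], "fingers": 0.2}]'

```text
t: 9.15
tcp_pos: [0.5441, 0.0726, 0.0816]
tool_rot: [-0.699, 0.712, -0.045, 0.04]
contact_force: [-2.0, -17.5, 9.4]
finger_gap: 0.0514
```

```bash
python3 -c "
from g import *
plan([32,34,82])"
```

```text
t 9.15 chute mm [29.  31.8 81.6] F(chute) [  0.  -17.6   9.4] M [-3.39  0.12  0.56] gap 51.4 J [-0.11  0.6  -0.16  2.1   0.23  0.47 -0.57]
tool axes(cols) in chute [[1.0, -0.006, 0.009], [-0.009, -0.019, 1.0], [-0.006, -1.0, -0.019]]
rot deg tool [ 1.09 -0.53 -0.34] travel tool [ 0.003  -0.0004  0.0022] after rot [ 0.003  -0.0004  0.0022]
```

apply_moves --commands '[{"travel": [0, 0, 0.01], "rotation": [0.5, -0.2, -0.1], "fingers": 0.2}]'

```text
t: 9.25
tcp_pos: [0.5441, 0.0725, 0.0816]
tool_rot: [-0.697, 0.714, -0.046, 0.039]
contact_force: [-1.8, -19.8, 11.1]
finger_gap: 0.0511
```

```bash
python3 -c "
from g import *
import cv2
from bench import capture
plan([32,34,82])
c=capture('top')['pixels'];cv2.imwrite('pics/t12.png',cv2.resize(c[170:240,200:300,::-1],None,fx=7,fy=7,interpolation=cv2.INTER_CUBIC))
c=capture('wrist')['pixels'];cv2.imwrite('pics/w12.png',c[...,::-1])
plan([32,34,82])
"
```

```text
t 9.25 chute mm [28.9 31.7 81.6] F(chute) [  0.4 -19.9  11.1] M [-3.7   0.19  0.71] gap 51.1 J [-0.11  0.6  -0.16  2.09  0.23  0.48 -0.57]
tool axes(cols) in chute [[1.0, -0.008, 0.008], [-0.009, -0.024, 1.0], [-0.008, -1.0, -0.024]]
rot deg tool [ 1.37 -0.49 -0.44] travel tool [ 0.003  -0.0005  0.0023] after rot [ 0.0031 -0.0004  0.0023]
t 9.35 chute mm [29.  31.7 81.6] F(chute) [ -0.3 -16.3  12.2] M [-3.17  0.24  0.63] gap 50.9 J [-0.11  0.6  -0.16  2.09  0.23  0.48 -0.57]
tool axes(cols) in chute [[1.0, -0.008, 0.009], [-0.009, -0.024, 1.0], [-0.007, -1.0, -0.024]]
rot deg tool [ 1.36 -0.49 -0.43] travel tool [ 0.003  -0.0005  0.0023] after rot [ 0.003  -0.0004  0.0023]
```

View pics/t12.png

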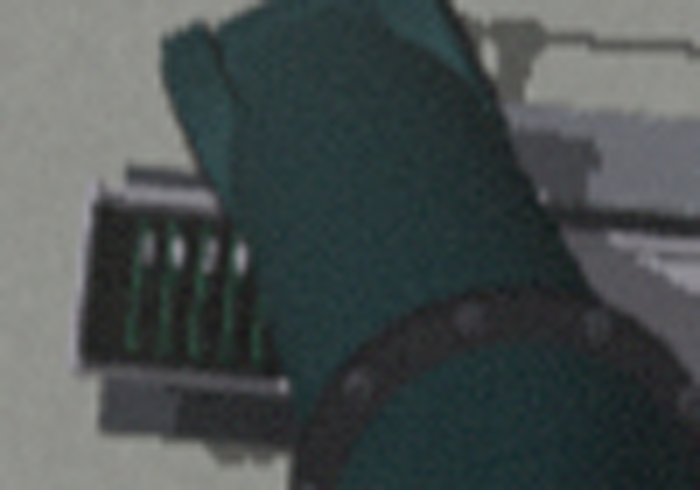

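View pics/w12.png

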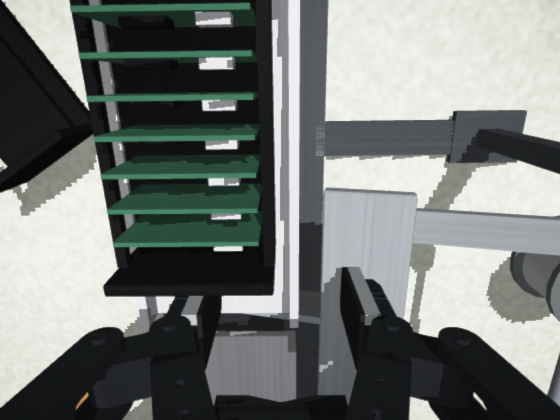

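The top view shows the rack's front edge right against the stop plate. Force climbed to 20 N with no further motion, so it's home. The wrist view shows the fingers past the slot. I'll back off slightly, then lift so the gate shuts.

apply_moves --commands '[{"travel": [0, 0, -0.004], "rotation": [0.3, 0, -0.2], "fingers": 0.2}, {"travel": [0, 0, -0.002], "rotation": [0, 0, 0], "fingers": 0.2}]'

```text
t: 9.55
tcp_pos: [0.5441, 0.0664, 0.0825]
tool_rot: [-0.7, 0.712, -0.043, 0.042]
contact_force: [-3.0, 2.8, 6.2]
finger_gap: 0.0515
```

```bash
python3 -c "
from g import *
plan([32,28,82])"
```

```text
t 9.55 chute mm [29.7 25.7 82.5] F(chute) [-3.3  2.4  6.2] M [0.69 0.34 0.09] gap 51.5 J [-0.1   0.6  -0.16  2.1   0.23  0.47 -0.56]
tool axes(cols) in chute [[1.0, -0.002, 0.009], [-0.009, -0.018, 1.0], [-0.001, -1.0, -0.018]]
rot deg tool [ 1.   -0.51 -0.09] travel tool [0.0023 0.0005 0.0023] after rot [0.0023 0.0005 0.0023]
```

apply_moves --commands '[{"travel": [0, -0.008, 0], "rotation": [0, 0, 0], "fingers": 0.2}, {"travel": [0, -0.01, 0], "rotation": [0, 0, 0], "fingers": 0.2}, {"travel": [0, -0.012, 0], "rotation": [0, 0, 0], "fingers": 0.2}, {"travel": [0, -0.025, 0], "rotation": [0, 0, 0], "fingers": 0.2}, {"travel": [0, -0.04, 0], "rotation": [0, 0, 0], "fingers": 0.2}, {"travel": [0, -0.04, 0], "rotation": [0, 0, 0], "fingers": 0.2}, {"travel": [0, -0.04, 0], "rotation": [0, 0, 0], "fingers": 0.2}]'

```text
t: 10.25
tcp_pos: [0.5409, 0.0688, 0.2608]
tool_rot: [-0.699, 0.713, -0.047, 0.037]
contact_force: [0.4, -0.7, 0.1]
finger_gap: 0.0514
```

```bash
python3 -c "
from g import *
plan([30,-220,220])"
```

```text
t 10.25 chute mm [ 26.2  27.7 260.8] F(chute) [ 0.4 -0.6  0.1] M [-0.01 -0.05  0.02] gap 51.4 J [-0.03  0.35 -0.24  1.97  0.13  0.86 -0.46]
tool axes(cols) in chute [[1.0, -0.014, 0.008], [-0.008, -0.021, 1.0], [-0.014, -1.0, -0.021]]
rot deg tool [ 1.22 -0.46 -0.79] travel tool [ 0.0063  0.046  -0.2467] after rot [ 0.0038  0.0408 -0.2477]
```

Free of contact. I'll move the arm back (−y) at height so the rack, stop and gate are visible from above.

apply_moves --commands '[{"travel": [0, 0, -0.045], "rotation": [0, 0, 0], "fingers": 0.2}, {"travel": [0, 0, -0.045], "rotation": [0, 0, 0], "fingers": 0.2}, {"travel": [0, 0, -0.045], "rotation": [0, 0, 0], "fingers": 0.2}, {"travel": [0, 0, -0.045], "rotation": [0, 0, 0], "fingers": 0.2}, {"travel": [0, 0, -0.045], "rotation": [0, 0, 0], "fingers": 0.2}, {"travel": [0, 0, 0], "rotation": [0, 0, 0], "fingers": 0.2}, {"travel": [0, 0, 0], "rotation": [0, 0, 0], "fingers": 0.2}]'

```text
t: 10.95
tcp_pos: [0.5194, -0.1589, 0.2776]
tool_rot: [-0.7, 0.712, -0.038, 0.043]
contact_force: [-0.4, 2.1, 0.1]
finger_gap: 0.0512
```

```bash
python3 -c "
from g import *
import cv2
from bench import capture
plan([30,-220,220])
c=capture('top');np.savez('topF.npz',**c);cv2.imwrite('pics/tF.png',cv2.resize(c['pixels'][140:260,200:376,::-1],None,fx=4.5,fy=4.5,interpolation=cv2.INTER_CUBIC))
c=capture('scene')['pixels'];cv2.imwrite('pics/sF.png',cv2.resize(c[160:300,215:355,::-1],None,fx=4.2,fy=4.2,interpolation=cv2.INTER_CUBIC))
"
```

```text
t 10.95 chute mm [  30.1 -201.   277.6] F(chute) [-0.6  2.   0.1] M [ 0.06 -0.01 -0.05] gap 51.2 J [ 0.34  0.31 -0.17  1.97  0.09  0.86  0.  ]
tool axes(cols) in chute [[1.0, 0.008, 0.002], [-0.002, -0.016, 1.0], [0.008, -1.0, -0.016]]
rot deg tool [ 0.92 -0.13  0.46] travel tool [-0.0005  0.0579 -0.0181] after rot [-0.0001  0.0576 -0.019 ]
```

View pics/tF.png

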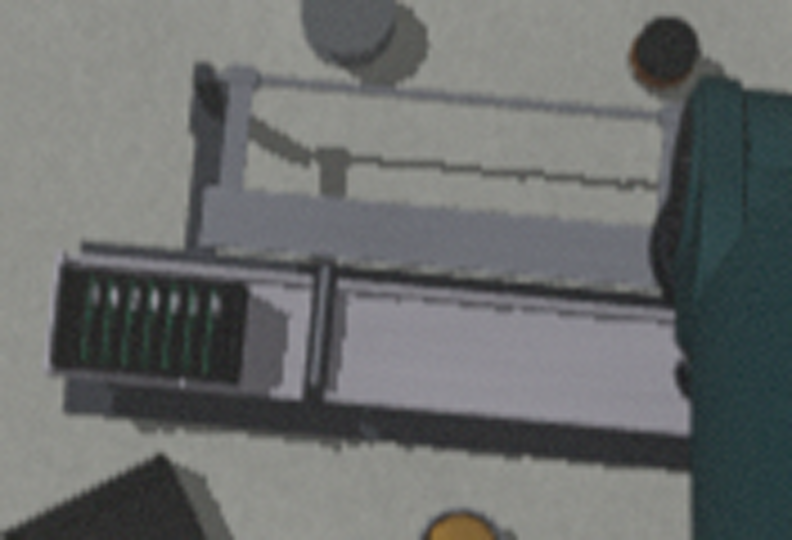

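View pics/sF.png

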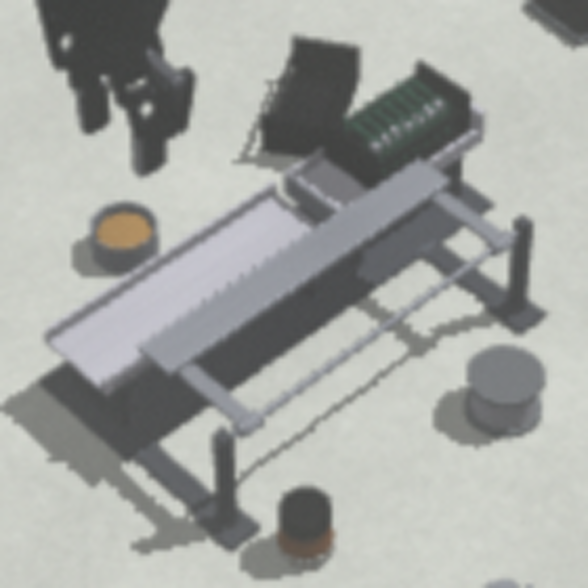

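The gate is shut: its rail and blade are back where they started, with the blade at col ~320 in the top crop. The rack sits beyond it with its front at the stop (cols 58–245). I'll check the rack's y and the bystanders numerically.

```bash
python3 -c "
from m import *
th=-.1114;R=np.array([[np.cos(th),-np.sin(th)],[np.sin(th),np.cos(th)]]);t=np.array([.5118,.0442])
d=dict(np.load('topF.npz'))
for q in [(64,262),(53,368),(238,384),(247,285)]: print((R.T@(ray(d,*zz(*q),.111)[:2]-t)*1e3).round(1))
df=cv2.absdiff(c['pixels'],d['pixels']).max(2)
m=cv2.morphologyEx((df>40).astype(np.uint8),cv2.MORPH_OPEN,np.ones((2,2)))
n,l,s_,_=cv2.connectedComponentsWithStats(m);print([tuple(int(i) for i in r) for r in s_[1:] if r[4]>8])
from g import status; status()
"
```

```text
[ 27.6 152. ]
[-35.3 151.4]
[-34.   42.3]
[24.5 43.1]
[(334, 159, 92, 261, 14536), (346, 173, 9, 33, 172), (357, 185, 6, 23, 100), (220, 201, 44, 27, 909), (296, 207, 51, 29, 1190), (351, 210, 12, 28, 235), (215, 216, 4, 6, 16), (424, 251, 85, 166, 4756), (553, 303, 7, 14, 62), (558, 324, 2, 11, 16), (448, 399, 112, 21, 1249)]
t 11.05 chute mm [  30.2 -200.3  277.4] F(chute) [-0.2  0.4  0.2] M [ 0.    0.   -0.04] gap 51.8 J [ 0.34  0.31 -0.17  1.97  0.09  0.86  0.  ]
tool axes(cols) in chute [[1.0, 0.008, 0.0], [-0.0, -0.017, 1.0], [0.008, -1.0, -0.017]]
```

The rack reads y ≈ 97 (within 94–104) and x ≈ −4. The channel allows only ±3 mm, so about 2 mm of this is camera bias. I'll check against the stop plate itself in the same pictures.

```bash
python3 -c "
import cv2,numpy as np
a=np.load('top0.npz')['pixels'];b=np.load('topF.npz')['pixels']
f=lambda i:cv2.resize(i[190:232,205:243,::-1],None,fx=10,fy=10,interpolation=cv2.INTER_NEAREST)
cv2.imwrite('pics/stop.png',np.hstack([f(a),f(b)]))"
```

```text
(no output)
```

View pics/stop.png

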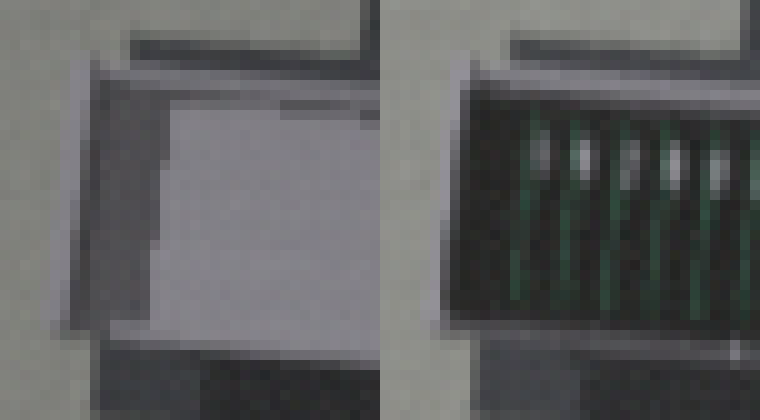

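The stop plate's inner top edge is at px ~214.5/212.5, and the rack's front edge at ~214/211.5. That offset is what the rack's extra 15 mm of height gives when the two are in contact. Handing in.

```bash
python3 -c "
from bench import hand_in,get_obs
print(get_obs()['contact_force'].round(2) if hasattr(get_obs()['contact_force'],'round') else get_obs()['contact_force'])
print(hand_in())"
```

```text
[-0.18  0.44  0.24]
the job is handed in; nothing more can be done
None
```

I pushed the rack through the open gate until it was home against the end stop, and the gate has sprung shut behind it. The job was handed in at about 11 s; no verdict was reported.

**Hold and push:** One fingertip held the rail down at roughly 0.25 rad, judged from rail height, camera views and a steady press of about 6–8 N, with peaks of 10–12 N near the end. The other fingertip pushed the rack along with 5–8 N. At the stop the force rose to about 20 N with no more motion. I then backed off 6 mm and lifted clear.

**Last checks:**
- **Rack:** it stands upright beyond the gate, touching the stop plate to within a pixel (about 2.6 mm). From the top camera its centre is at about y = 97 mm.
- **Gate:** the rail and blade look back in their starting positions in both views.
- **Bystanders:** the ones near the chute look unmoved in the final pictures. The before/after comparison of the top view shows changes only where the rack and the arm were.
- **Robot:** it is clear of everything, with contact force near zero.

**One disagreement:** the camera put the rack at x ≈ −4 mm, but the channel leaves only ±3 mm of play. I put the extra down to camera calibration; the limit is ±6 mm.

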